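# Load the guide bush into the slotted drilling jig and clamp it

### The job

Fit the tall guide bush, the one with two flats on its flange, into the drilling jig: stand it in the open pocket and slide it along so that its flange runs under the slotted plate and it comes home against the end stop, then push the clamp slide up behind it until it is nipped snugly between the two with no play. Work by feel and do not force it, because a hard shove knocks the stop off its setting; leave the short spare bush with the round flange where it stands.

Things in the scene. Friction and masses are not known exactly. Their poses are not given: they have to be found in the camera images.
- bush: Tall steel guide bush, 0.25 kg, standing upright on the table. Barrel 30 mm diameter, 65 mm high over all, bored. The flange at its foot is 5 mm thick, 46 mm long (bush x) and 40 mm wide across its two flats (bush y), corners rounded. Origin at the centre of the underside, z up the barrel.
- spare_bush: Short steel spare bush, a bystander: same 30 mm barrel but 45 mm high, with a full round 48 mm flange that does not fit the jig. Origin at the centre of its underside.
- jig: Fixed drilling jig of aluminium and steel on a wooden board. Origin at table level; x runs along the slot from the entry to the end stop, z up. Two rails, tops at z 41 mm. The bush slides on its floor, z 26 mm, which has a 12 mm drill slot along the middle that the flange spans. Jig offsets below are in this frame.
- pocket (a point): Middle of the jig's open entry pocket, on its floor (jig x -50, y 0, z 26 mm), where the bush goes in from above, flats along jig x. The pocket is 60 mm wide between the rails and reaches from the clamp's parked jaw to 30 mm beyond this point, where the plate begins.
- mouth (a point): Mouth of the slotted steel plate, on the floor (jig x -6, y 0, z 26 mm); a funnel 14 mm long leads to it. From here on the plate (8 mm thick, underside at z 33) has a slot 32 mm wide for the barrel over a channel 42 mm wide, 7 mm high for the flange. Neither slot nor channel narrows or ends before the stop.
- plate_end (a point): Far end of the plate, on its top (jig x 110, y 0, z 41 mm). The dark end stop stands across the slot before it: 34 mm wide, 22 mm high, thumb screw to 37 mm. Its setting varies and is not reported, so feel for it: its face is at jig x 43 to 68 mm, the bush home with its centre at jig x 28 to 53 mm. It slips at about 45 N.
- clamp: Clamp slide, a steel bridge over both rails, parked at the entry end. It slides along jig x only (165 mm of travel), against about 8 N of drag, and stays where it is put. Axes as the jig's; origin on the centre line at jig z 41 mm, below its grip. Nipped up well, it keeps pressing on the bush by itself with several newtons.
- clamp_grip (a point): Middle of the clamp slide's black upright grip, 31 mm above the clamp's origin; the grip is 12 mm thick (jig y), 26 mm long (jig x) and reaches from 20 mm below this point (the bridge's top) to 20 mm above it.
- clamp_jaw (a point): Centre of the clamp slide's jaw face that bears on the barrel: 38 mm ahead (jig +x) of its origin and 11 mm above it; the face is 22 mm wide and 20 mm high.
Things that resemble listed ones, but are neither listed nor needed, are in the scene too. What is shaped like the bush but green or pink is not meant.

How it is judged (in metres and radians):
On the way, in this order (a step that is already met when the one before it is completed fails the run):
1. the bush stands on the jig's floor with its flange under the slotted plate (x of bush in the frame of jig above 0.005 m and z of bush in the frame of jig between 0.023 and 0.031 m and y of bush in the frame of jig between -0.003 and 0.003 m), for 0.2 s.
2. the clamp jaw bears on the bush (contact force between clamp and bush above 3 N), for 0.2 s.
At the end, for the whole second after the job is handed in: The tall bush stands upright (0.06 rad) on the jig's floor, flange under the plate, within 3 mm of the slot's centre line, flats along the slot (0.15 rad), centre at jig x 24 to 57 mm, at rest; the released clamp slide still presses on it with 3 N or more, nipping it against the stop (x of bush in the frame of jig between 0.024 and 0.057 m and y of bush in the frame of jig between -0.003 and 0.003 m and z of bush in the frame of jig between 0.023 and 0.029 m and angle between bush's own z axis and vertical below 0.06 rad and angle between the x axis of bush and the x axis of jig, either way round below 0.15 rad and contact force between clamp and bush above 3 N and linear speed of bush below 0.01 m/s); the robot touches nothing.
It fails at once if the bush is forced in the slot by hand: more than 35 N between it and the jig while it is under the plate and the clamp does not bear on it (contact force between bush and jig above 35 N and x of bush in the frame of jig above 0 m and contact force between clamp and bush below 1 N).
It fails at once if the clamp slide is rammed on to the bush: more than 35 N between them (contact force between clamp and bush above 35 N).
It fails at once if the spare bush is moved by more than 20 mm (distance of spare_bush from where it was at the start of the episode above 0.02 m).
It also fails if it takes over 61 s, if anything falls off the work surface, if the arm or the gripper's body presses on something with over 40 N, if the wrist force passes 120 N, or if a joint passes its speed limit or range.

### The arm

A 6-joint arm with a two-finger parallel gripper is mounted at the origin on a cart in front of the work surface, level with it; the furniture and walls round the work are solid. World frame = base frame: x ahead of the robot, y to its left, z up, the work surface at z = 0. Lengths are in mm, angles in degrees, forces in N, time in s.
With the tool pointing down it reaches from about 325 to 925 mm from the base axis. Payload 3.1 kg.
Tool frame: the origin (TCP) lies at the very end of the fingers, on their centre line; the grasp point (between the pads) lies 19 mm behind it; z points along the fingers, y is the line along which they close (so a half turn about z gives the same grasp; the last joint's range is limited). The gripper opens to 85 mm and grips with 20 to 120 N. Pads are 22 mm wide; open, the fingers measure 114 mm over their backs; the gripper's body (76 mm by 85 mm) begins 54 mm behind the grasp point. The pads swing forward as they close: fully open they stand 13 mm farther back than shut.
Start: joints at [-75.756, 12.427, 92.441, -0, 75.132, -6.429], TCP at [220.661, -584.763, 231.3] pointing down, gripper open.
Joint ranges: [-157.48, 157.48], [-44.54, 120.13], [17.64, 146.25], [-64.5, 244.5], [7.68, 150.69], [-147.95, 147.95]. Speed limits (degrees/s): [159.86, 159.86, 180, 180, 180, 180].

### API

Orientations are given as [roll, pitch, yaw] about the fixed x, y, z axes, in that order (R = Rz(yaw) Ry(pitch) Rx(roll)).
In Python, from rig import env, imaging, ticket gives the robot as it stands.
- The arm moves only by the tool servo_tool, never from a script. Its argument "plan" is a list of rows, each an object of numbers: "x", "y", "z": the shift along the world's x, y, z in m; "twist": the turn about the world's z in rad. In form: [{"x": .., "y": .., "z": .., "twist": ..}, ...]. A call has 1 to 5 rows; each row shifts and turns the commanded pose from where the row before left it; what a row does not reach is not made up. A row lasts 1/10 s, in which the tool goes at most 50 mm and 8.59 degrees, less where a joint would pass 70% of its speed; a pose out of reach is approached as far as the arm can. A call is refused whole if a number of a shift passes 0.05 or a number of a turn 0.15, either way. A call with a gripper value outside its range is refused whole. "hand" is the opening, from 0 (shut) to 1 (fully open), set as the call begins (left out, the last holds). The fingers move at their own pace and stop on an object; "force" is the grip in N (left out, the last holds). Time passes only in rows, so rows that do not move let the fingers close. It gives the time, the measured TCP pose, the force, the opening and the grip force at its end, in the units of the state.
- env.state(): the state, without advancing time (a new reading comes with each control period).
- imaging.grab_frame(name): name is "scene" or "side" or "wrist"; returns (picture, depth): 400x640x3 uint8, blue, green, red; 400x640 float32, mm along the optical axis (not along the pixel's ray), 0 where there is no reading.
- imaging.get_calibration(name): a dict with "intrinsics" (3x3 intrinsics, pixels), "k1" (the pictures are not rectified: a ray, as slopes to the right and down, at radius r is drawn at 1 + k1 r^2 times it, then the intrinsics apply), "R" (3x3) and "t" (3): a world point X has camera coordinates R X + t. Camera axes: x right, y down, z forward; pixel columns grow to the right and rows downward; lengths in mm; the calibration is good to about 2 mm. A picture is of the moment at which its call begins: read the wrist's pose just before it. get_calibration takes no time and is no camera call; for the wrist camera it gives the pose at the moment of the call.
- ticket.sign_off(): hands the job in; it is judged then, once.
The state is a dict: "time_s": time; "q": joint angles; "dq": joint speeds; "effort": joint torques, N m; "ee_pos": TCP position; "tool_rot": TCP orientation; "force": force on the tool from outside, world axes, zero at the start; "torque": the same for the moment, N m; "width": finger opening in mm; "finger_force": force on a finger pad.
Only numpy, scipy, OpenCV 4.12 (cv2) and the standard library are available. Lean on these libraries where they do the work, as an engineer would, in place of code of your own. Each camera call takes 0.05 s, during which the arm holds its last target. There are 200 camera calls.

## Working session

There is one attempt and no reset: what is moved stays moved. The work goes in short steps, Python scripts to look and compute and a tool call to move; the robot and the scene stay as the last step left them, time stands still between calls to the robot, and variables do not carry over. Pictures are saved under pics/ and viewed, at most 10 in all, crops included, and the job is handed in when it is done.

Besides the shell and the picture viewer there is one more tool, called after ">>>" by a JSON object that holds its "method" and its "body". servo_tool: Moves the arm, as the interface text tells. Its arguments: {"type":"object","properties":{"plan":{"type":"array"},"hand":{"type":"number"},"force":{"type":"number"}},"required":["plan"]}

```bash
mkdir -p pics; ls; python3 - <<'E'
from rig import env, imaging, ticket
import cv2, numpy as np
for n in ("scene","side"):
    p,d=imaging.grab_frame(n); cv2.imwrite(f"pics/{n}.png",p); np.savez(f"{n}.npz",p=p,d=d)
    c=imaging.get_calibration(n); R=np.array(c["R"]);print(n,c["intrinsics"],c["k1"],(-R.T@np.array(c["t"])).round(),R.round(3).tolist(),(d>0).mean())
print(env.state())
E
```

```text
pics
scene [[462.11886474   0.         321.04331918]
 [  0.         462.11886474 204.2231528 ]
 [  0.           0.           1.        ]] -0.12102771622476591 [ -48. -489.  459.] [[0.539, -0.842, 0.017], [-0.375, -0.259, -0.89], [0.754, 0.473, -0.456]] 0.9945234375
side [[389.90872795   0.         318.93725108]
 [  0.         389.90872795 200.27926978]
 [  0.           0.           1.        ]] -0.06117316467787412 [277. 615. 473.] [[-0.903, -0.429, -0.013], [-0.185, 0.417, -0.89], [0.387, -0.802, -0.456]] 0.99599609375
{'time_s': 0.1, 'q': array([-7.57547608e+01,  1.24726223e+01,  9.25202204e+01, -1.60191932e-03,
        7.51332881e+01, -6.42818101e+00]), 'dq': array([ 0.01159957,  0.05105673, -0.16048411, -0.02469337,  0.02432874,
       -0.0741228 ]), 'effort': array([ 3.66812110e-04, -3.98073792e+01, -3.04969025e+01, -8.65151901e-05,
        4.24502272e-03,  5.61800334e-06]), 'ee_pos': array([ 220.48352719, -584.02315012,  230.08830984]), 'tool_rot': array([-1.79874489e+02, -1.25836486e-02,  2.06738191e+01]), 'force': array([-0.24796291,  0.67294509,  0.3853778 ]), 'torque': array([ 0.0230222 , -0.00329971,  0.04689677]), 'finger_force': 0.0, 'width': 85.71927815500369}
```

View pics/scene.png

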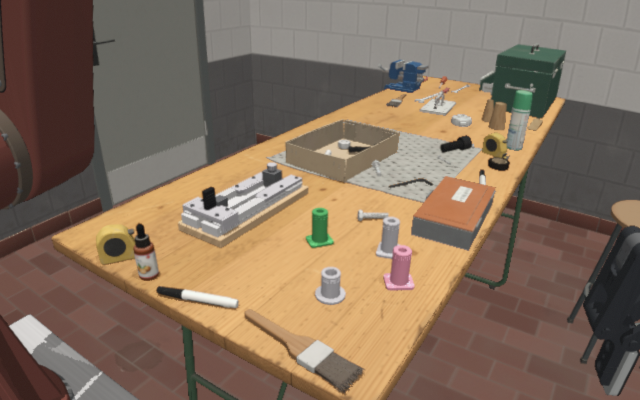

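View pics/side.png

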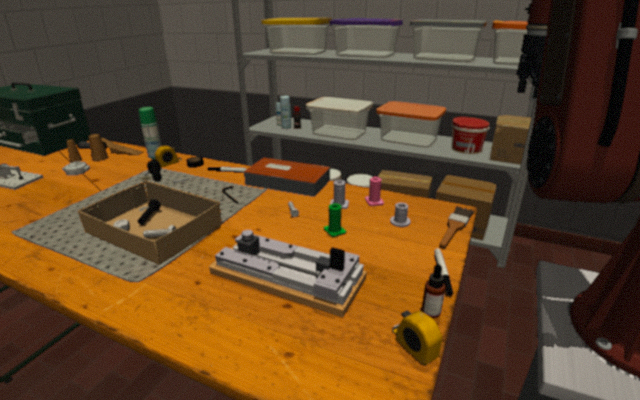

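The tall bush is the grey one at about (390,237) in scene and (340,193) in side. The spare is at (330,285). The jig has its black grip at (208,198) and its dark stop at (272,175), so jig +x points away from the robot along the table. Next I measure.

```bash
cat > h.py <<'E'
import numpy as np, cv2
from rig import env, imaging
def rays(c,uv):
    K=np.array(c["intrinsics"]);u=(np.atleast_2d(uv)-K[:2,2])/[K[0,0],K[1,1]];s=u.copy()
    for _ in range(20): s=u/(1+c["k1"]*(s**2).sum(1,keepdims=True))
    return np.c_[s,np.ones(len(s))]
def cloud(c,d):
    v,u=np.mgrid[:d.shape[0],:d.shape[1]]
    r=rays(c,np.c_[u.ravel(),v.ravel()])*d.reshape(-1,1)
    return ((r-np.array(c["t"]))@np.array(c["R"])).reshape(*d.shape,3)
def plane(c,uv,z):
    R=np.array(c["R"]);o=-R.T@np.array(c["t"]);w=rays(c,uv)@R
    return o+w*((z-o[2])/w[:,2:])
E
python3 - <<'E'
from h import *
for n,(bx,gr,st,jg) in dict(scene=((370,208,405,262),(198,182,220,212),(258,160,284,186),(180,160,312,240)),side=((325,172,352,212),(328,245,348,272),(236,230,262,252),(205,225,370,310))).items():
    f=np.load(n+".npz");p,d=f["p"],f["d"];c=imaging.get_calibration(n);W=cloud(c,d)
    hsv=cv2.cvtColor(p,cv2.COLOR_BGR2HSV)
    def cut(b): return W[b[1]:b[3],b[0]:b[2]].reshape(-1,3),hsv[b[1]:b[3],b[0]:b[2]].reshape(-1,3)
    w,h=cut(bx); m=(w[:,2]>8)&(h[:,1]<110)&(w[:,2]<75); top=w[m&(w[:,2]>w[m,2].max()-6)]
    print(n,"bush zmax",np.percentile(w[m,2],[50,98]).round(1),"top",top.mean(0).round(1),np.ptp(top,axis=0).round(), "barrel",w[m&(w[:,2]>15)].mean(0).round(1))
    for nm,b in(("grip",gr),("stop",st)):
        w,h=cut(b); m=(h[:,2]<60)&(w[:,2]>45); q=w[m]
        print(nm,len(q),"mean",q.mean(0).round(1),"min",np.percentile(q,3,axis=0).round(1),"max",np.percentile(q,97,axis=0).round(1))
    w,h=cut(jg); m=(abs(w[:,2]-41)<4)&(h[:,1]<90); q=w[m][:,:2].astype(np.float32)
    print("jig top",len(q),cv2.minAreaRect(q), "z",np.median(w[m,2]))
    w2=w[(w[:,2]>10)&(w[:,2]<25)&(h[:,1]>60)][:,:2].astype(np.float32);print("board",len(w2),cv2.minAreaRect(w2) if len(w2) else 0)
    print("table z",np.median(W[300:330,300:340,2]) if n=="scene" else np.median(W[320:335,300:340,2]))
    big=cv2.resize(p[jg[1]-10:jg[3]+10,jg[0]-5:jg[2]+5],None,fx=4,fy=4,interpolation=cv2.INTER_CUBIC); cv2.imwrite(f"pics/{n}_jig.png",big); print(big.shape)
E
```

```text
scene bush zmax [51.  66.7] top [ 581.9 -239.5   65.3] [107.  80.   6.] barrel [ 591.1 -232.1   50. ]
grip 221 mean [486.8  93.   77.2] min [479.1  93.2  57.2] max [502.5 100.8  93. ]
stop 1 mean [685.6  81.4  55.9] min [685.6  81.4  55.9] max [685.6  81.4  55.9]
jig top 1349 ((647.2301635742188, 92.94799041748047), (109.68582916259766, 379.33380126953125), 87.88627624511719) z 41.81889018951027
board 1054 ((651.3760986328125, 100.30047607421875), (399.6204833984375, 135.85130310058594), 4.001282215118408)
table z 0.9359456027778841
(400, 568, 3)
side bush zmax [37.9 65.6] top [ 620.4 -212.5   64.2] [29. 30.  6.] barrel [ 628.5 -221.2   42.7]
grip 290 mean [491.9 105.5  75.1] min [480.8 100.   56.3] max [505.5 108.4  92.5]
stop 265 mean [672.2 111.1  62. ] min [665.3  89.2  45.9] max [692.5 116.8  74. ]
jig top 2051 ((593.7026977539062, 101.68246459960938), (107.32769012451172, 266.15966796875), 89.88509368896484) z 40.90908854395633
board 1493 ((646.5096435546875, 32.00927734375), (252.99343872070312, 381.03082275390625), 89.53778076171875)
table z 0.5491420472345347
(420, 700, 3)
```

View pics/scene_jig.png

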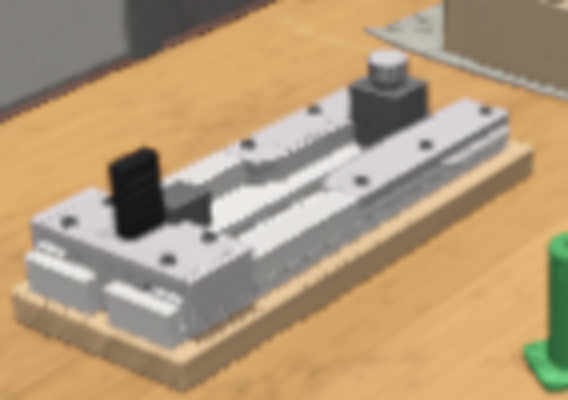

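The jig axis lies along about world +x, with the grip near (492,100), the bush near (622,-215) and the stop near x 670. I move over the bush and look with the wrist camera.

>>> {"method": "servo_tool", "body": {"plan": [{"x": 0.04, "y": 0.03, "z": 0.02}, {"x": 0.04, "y": 0.03, "z": 0.02}, {"x": 0.04, "y": 0.03, "z": 0.02}, {"x": 0.04, "y": 0.03}, {"x": 0.04, "y": 0.03}], "hand": 1}}

```text
validation failed for argument at $.pl...
```

>>> {"method": "servo_tool", "body": {"plan": [{"x": 0.035, "y": 0.035}, {"x": 0.035, "y": 0.035}, {"x": 0.035, "y": 0.035}, {"x": 0.03, "y": 0.035}, {"x": 0.03, "y": 0.035}]}}

```text
validation failed for argument at $.pl...
```

```bash
python3 - <<'E'
from h import *
s=env.state();print(s["ee_pos"].round(1),s["tool_rot"].round(1),s["time_s"])
c=imaging.get_calibration("wrist");R=np.array(c["R"]);print(c["intrinsics"],c["k1"],(-R.T@np.array(c["t"])).round(),R.round(2).tolist())
E
```

```text
[ 220.5 -584.   230.1] [-179.9   -0.    20.7] 0.1
[[355.69009464   0.         323.48400685]
 [  0.         355.69009464 198.39132064]
 [  0.           0.           1.        ]] -0.05599525585042635 [ 299. -555.  372.] [[0.35, -0.94, -0.0], [-0.89, -0.33, 0.32], [-0.3, -0.11, -0.95]]
```

The call was refused, probably because every row needs all four keys.

>>> {"method": "servo_tool", "body": {"plan": [{"x": 0.04, "y": 0.03, "z": 0.02, "twist": 0}, {"x": 0.04, "y": 0.03, "z": 0.02, "twist": 0}, {"x": 0.04, "y": 0.03, "z": 0.02, "twist": 0}, {"x": 0.04, "y": 0.03, "z": 0, "twist": 0}, {"x": 0.04, "y": 0.03, "z": 0, "twist": 0}], "hand": 1}}

```text
time_s: 0.6
ee_pos: [413.5, -440.2, 287.8]
tool_rot: [179.9, -0.0, 20.6]
force: [0.1, -0.1, -0.2]
width: 85.2
finger_force: 0.0
```

>>> {"method": "servo_tool", "body": {"plan": [{"x": 0.035, "y": 0.035, "z": 0, "twist": 0}, {"x": 0.035, "y": 0.035, "z": 0, "twist": 0}, {"x": 0.035, "y": 0.035, "z": 0, "twist": 0}, {"x": 0.03, "y": 0.035, "z": 0, "twist": 0}, {"x": 0.03, "y": 0.035, "z": 0, "twist": 0}]}}

```text
time_s: 1.1
ee_pos: [577.9, -264.3, 286.3]
tool_rot: [-180.0, 0.0, 20.7]
force: [1.1, -0.4, -0.8]
width: 85.3
finger_force: 0.0
```

```bash
python3 - <<'E'
from h import *
p,d=imaging.grab_frame("wrist");c=imaging.get_calibration("wrist");np.savez("w1.npz",p=p,d=d);np.save("w1c.npy",c,allow_pickle=True);cv2.imwrite("pics/w1.png",p)
E
```

```text
(no output)
```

View pics/w1.png

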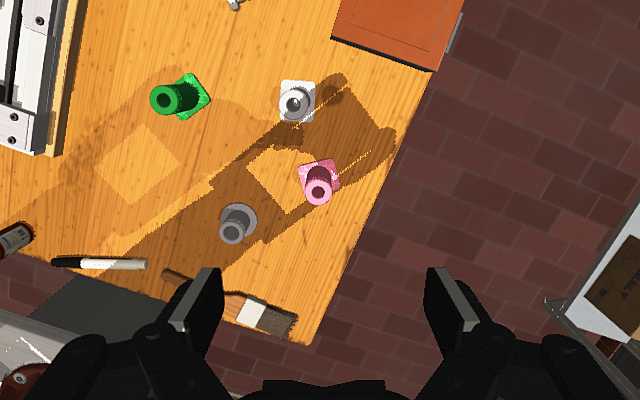

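The target bush is at (298,100): its bore is near (293,104) and its flange is nearly square to the image. The spare is at (237,222) and the jig edge is at the left. I measure the bush.

```bash
python3 - <<'E'
from h import *
f=np.load("w1.npz");p,d=f["p"],f["d"];c=np.load("w1c.npy",allow_pickle=True).item();W=cloud(c,d)
b=(270,70,330,135);hsv=cv2.cvtColor(p,cv2.COLOR_BGR2HSV)
S=slice(b[1],b[3]),slice(b[0],b[2]);w=W[S];h=hsv[S]
m=((h[...,1]<70)).astype(np.uint8);n,l,st,_=cv2.connectedComponentsWithStats(m);k=1+st[1:,4].argmax();m=l==k
fl=w[m&(abs(w[...,2]-5)<3)];tp=w[m&(w[...,2]>61)]
print("flange",len(fl),np.median(fl[:,2]),cv2.minAreaRect(fl[:,:2].astype(np.float32)))
print("top",len(tp),np.median(tp[:,2]),cv2.minEnclosingCircle(tp[:,:2].astype(np.float32)),tp.mean(0))
# outline pixels of mask onto z=5
v,u=np.nonzero(m);P=plane(c,np.c_[u+b[0],v+b[1]],5.)
print("ext z5 rect",cv2.minAreaRect(P[:,:2].astype(np.float32)))
print("table",np.median(W[150:200,200:230,2]))
big=cv2.resize(p[60:145,250:345],None,fx=6,fy=6,interpolation=cv2.INTER_CUBIC);cv2.imwrite("pics/w1b.png",big)
E
```

```text
flange 644 4.506862400893249 ((627.0188598632812, -206.0601043701172), (45.48616409301758, 40.117008209228516), 16.54194450378418)
top 605 64.19359554335054 ((637.4610595703125, -213.43313598632812), 27.378084182739258) [ 627.54299125 -206.90388658   68.35102188]
ext z5 rect ((627.177734375, -205.22354125976562), (45.91503143310547, 41.7237548828125), 16.16310691833496)
table -0.6076011938610488
```

View pics/w1b.png

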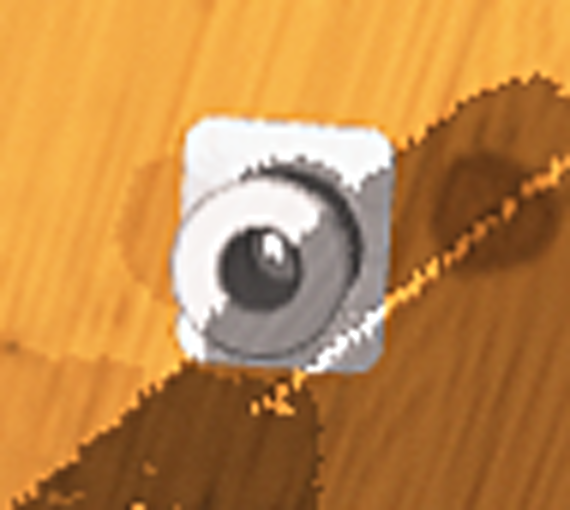

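The bush is at (627,-206) with yaw 16.4°. The flange measures 46×40 and the top is at z≈64–66, and both agree with the text. I go above it.

>>> {"method": "servo_tool", "body": {"plan": [{"x": 0.02, "y": 0.027, "z": -0.03, "twist": -0.075}, {"x": 0.02, "y": 0.027, "z": -0.03, "twist": 0}, {"x": 0, "y": 0, "z": -0.045, "twist": 0}, {"x": 0, "y": 0, "z": -0.045, "twist": 0}, {"x": 0, "y": 0, "z": 0, "twist": 0}]}}

```text
time_s: 1.65
ee_pos: [610.7, -209.0, 127.6]
tool_rot: [-179.3, 0.8, 16.4]
force: [-1.1, 0.1, -0.7]
width: 85.7
finger_force: 0.0
```

>>> {"method": "servo_tool", "body": {"plan": [{"x": 0, "y": 0, "z": 0, "twist": 0}]}}

```text
time_s: 1.75
ee_pos: [616.0, -211.9, 135.9]
tool_rot: [-179.9, 0.1, 16.4]
force: [1.0, -0.1, 1.0]
width: 85.4
finger_force: 0.0
```

>>> {"method": "servo_tool", "body": {"plan": [{"x": 0.011, "y": 0.006, "z": -0.03, "twist": 0}, {"x": 0, "y": 0, "z": 0, "twist": 0}, {"x": 0, "y": 0, "z": 0, "twist": 0}]}}

```text
time_s: 2.05
ee_pos: [629.2, -207.1, 109.6]
tool_rot: [179.9, -0.1, 16.4]
force: [0.8, 0.5, -0.3]
width: 84.9
finger_force: 0.0
```

>>> {"method": "servo_tool", "body": {"plan": [{"x": -0.002, "y": 0.001, "z": -0.035, "twist": 0}, {"x": 0, "y": 0, "z": -0.035, "twist": 0}, {"x": 0, "y": 0, "z": 0, "twist": 0}, {"x": 0, "y": 0, "z": 0, "twist": 0}]}}

```text
time_s: 2.45
ee_pos: [626.7, -205.9, 38.8]
tool_rot: [179.9, -0.1, 16.4]
force: [0.9, 0.4, 1.0]
width: 85.5
finger_force: 0.0
```

>>> {"method": "servo_tool", "body": {"plan": [{"x": 0, "y": 0, "z": 0, "twist": 0}, {"x": 0, "y": 0, "z": 0, "twist": 0}, {"x": 0, "y": 0, "z": 0, "twist": 0}, {"x": 0, "y": 0, "z": 0, "twist": 0}, {"x": 0, "y": 0, "z": 0, "twist": 0}], "hand": 0.2, "force": 40}}

```text
time_s: 2.95
ee_pos: [627.8, -206.5, 39.1]
tool_rot: [179.8, -0.2, 16.4]
force: [0.4, -2.0, 4.7]
width: 29.5
finger_force: 38.2
```

>>> {"method": "servo_tool", "body": {"plan": [{"x": 0, "y": 0, "z": 0.045, "twist": 0}, {"x": 0, "y": 0, "z": 0.045, "twist": 0}, {"x": -0.02, "y": 0.02, "z": 0.04, "twist": -0.143}, {"x": -0.02, "y": 0.03, "z": 0.03, "twist": -0.143}, {"x": -0.025, "y": 0.04, "z": 0.015, "twist": 0}]}}

```text
time_s: 3.45
ee_pos: [561.9, -115.5, 215.1]
tool_rot: [179.9, -0.3, -0.3]
force: [1.0, 0.8, -1.3]
width: 29.5
finger_force: 39.1
```

>>> {"method": "servo_tool", "body": {"plan": [{"x": -0.025, "y": 0.04, "z": 0.015, "twist": 0}, {"x": -0.025, "y": 0.04, "z": 0.015, "twist": 0}, {"x": -0.025, "y": 0.04, "z": 0.015, "twist": 0}, {"x": -0.02, "y": 0.04, "z": 0.015, "twist": 0}, {"x": 0, "y": 0, "z": 0, "twist": 0}]}}

```text
time_s: 3.95
ee_pos: [463.8, 49.3, 273.1]
tool_rot: [-179.8, -0.0, 0.3]
force: [0.9, -0.1, -2.2]
width: 28.8
finger_force: 42.0
```

>>> {"method": "servo_tool", "body": {"plan": [{"x": 0, "y": 0, "z": 0, "twist": 0}, {"x": 0, "y": 0, "z": 0, "twist": 0}]}}

```text
time_s: 4.15
ee_pos: [465.6, 44.3, 270.8]
tool_rot: [180.0, 0.1, -0.0]
force: [-0.3, -0.3, -2.3]
width: 28.6
finger_force: 42.0
```

```bash
python3 - <<'E'
from h import *
s=env.state();print(s["ee_pos"].round(1),s["tool_rot"].round(1),s["time_s"])
c=imaging.get_calibration("wrist");p,d=imaging.grab_frame("wrist");np.savez("w2.npz",p=p,d=d);np.save("w2c.npy",c,allow_pickle=True);cv2.imwrite("pics/w2.png",p)
E
```

```text
[465.6  44.3 270.8] [ 1.8e+02  1.0e-01 -0.0e+00] 4.15
```

View pics/w2.png

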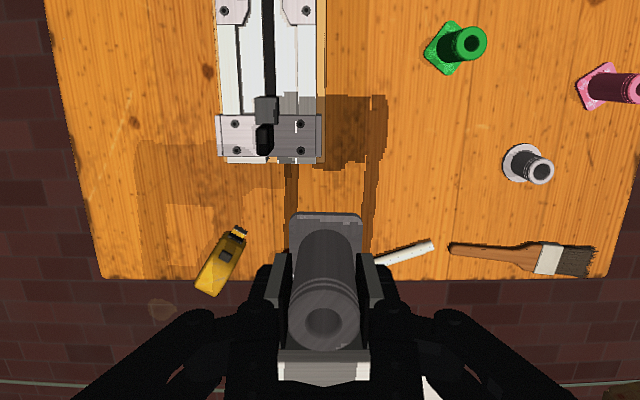

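The bush is held square, but only the entry half of the jig is in view: the bridge is at (268,137) and the plate mouth is at (232,10). I move forward to see all of it.

>>> {"method": "servo_tool", "body": {"plan": [{"x": 0.04, "y": 0.025, "z": 0.01, "twist": 0}, {"x": 0.04, "y": 0.025, "z": 0.01, "twist": 0}, {"x": 0, "y": 0, "z": 0, "twist": 0}, {"x": 0, "y": 0, "z": 0, "twist": 0}]}}

```text
time_s: 4.6
ee_pos: [546.7, 93.9, 290.3]
tool_rot: [180.0, 0.2, -0.1]
force: [-0.6, 0.3, -3.0]
width: 28.6
finger_force: 42.1
```

```bash
python3 - <<'E'
from h import *
s=env.state();print(s["ee_pos"].round(1),s["tool_rot"].round(1),s["time_s"])
c=imaging.get_calibration("wrist");p,d=imaging.grab_frame("wrist");np.savez("w3.npz",p=p,d=d);np.save("w3c.npy",c,allow_pickle=True);cv2.imwrite("pics/w3.png",p)
E
```

```text
[546.7  93.9 290.3] [ 1.8e+02  2.0e-01 -1.0e-01] 4.6
```

View pics/w3.png

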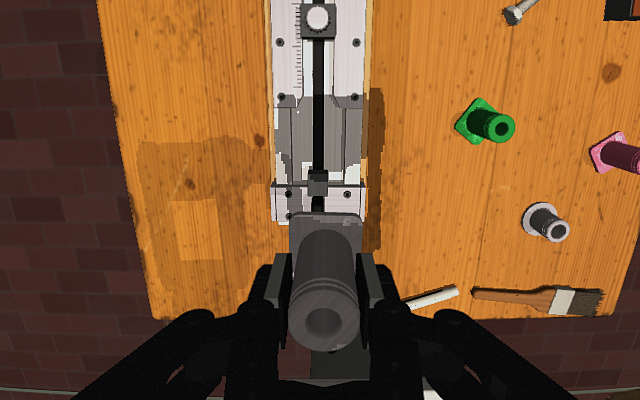

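The view now shows the plate with screws at (280,42), (357,42), (280,97) and (356,97). The plate edge is near row 108, the drill slot near column 319, and the stop's foot near row 38. I fit the centre line and the plate start.

```bash
python3 - <<'E'
from h import *
f=np.load("w3.npz");p,d=f["p"],f["d"];c=np.load("w3c.npy",allow_pickle=True).item();W=cloud(c,d)
g=cv2.cvtColor(p,cv2.COLOR_BGR2GRAY).astype(float)
L=[]
for v in range(45,165,4):
    r=g[v,305:335]; t=60; k=np.nonzero(r<t)[0]
    if len(k)>5:
        a,b=k[0]+305-.5,k[-1]+305+.5; A=plane(c,[[a,v],[b,v]],26.); L.append((*A[:,:2].mean(0),abs(A[0,1]-A[1,1])))
L=np.array(L);print("slot w",L[:,2].round(1)); m=abs(L[:,2]-12)<2.5
q=np.polyfit(L[m,0],L[m,1],1);print("line yaw",np.degrees(np.arctan(q[0])),"y at 550,620,680",np.polyval(q,[550,620,680]).round(1),"rms",(L[m,1]-np.polyval(q,L[m,0])).std())
# screws refine: darkest blobs
P=[]
for u,v in((280,42),(357,42),(280,97),(356,97)):
    pt=g[v-7:v+8,u-7:u+8]; w=np.clip(np.median(pt)-30-pt,0,None); yy,xx=np.mgrid[v-7:v+8,u-7:u+8]; P.append([(w*xx).sum()/w.sum(),(w*yy).sum()/w.sum()])
X=plane(c,P,41.);print("screws",X.round(1).tolist());print("mid",(X[0]+X[1])/2,(X[2]+X[3])/2)
# depth levels
for col in(262+20,300,340,352): 
    z=W[:,col,2]; print(col,[(v,int(W[v,col,0]),int(W[v,col,1]),round(float(z[v]),1)) for v in list(range(2,60,8))+list(range(92,124,2))])
print("stop col319",[(v,int(W[v,319,0]),round(float(W[v,319,2]))) for v in range(0,60,3)])
print("clamp bridge/jaw col 319",[(v,int(W[v,319,0]),round(float(W[v,319,2]))) for v in range(160,214,3)])
v,u=np.nonzero(g[215:240,280:370]>-1)
E
```

```text
slot w [11.7 11.7 11.7 11.8 11.8 11.8 11.9 11.9 22.8 12.  22.9 23.  12.1 24.3
 12.2 12.2 12.3 12.3 12.3 12.4 12.4 12.5 12.5 12.5 12.6 12.6 12.7 12.7
 12.8 12.8]
line yaw -0.3624468716507862 y at 550,620,680 [100.7 100.3  99.9] rms 0.003065978545832391
screws [[665.4, 139.0, 41.0], [664.9, 60.9, 41.0], [610.7, 138.8, 41.0], [610.4, 60.7, 41.0]]
mid [665.12812368  99.94536539  41.        ] [610.55067147  99.78318829  41.        ]
282 [(2, 702, 135, 39.2), (10, 695, 135, 40.5), (18, 687, 135, 40.2), (26, 680, 136, 40.2), (34, 672, 136, 39.8), (42, 665, 136, 42.7), (50, 657, 136, 40.4), (58, 649, 136, 41.4), (92, 615, 138, 41.3), (94, 613, 138, 41.6), (96, 611, 137, 44.3), (98, 609, 138, 44.1), (100, 607, 138, 39.8), (102, 605, 138, 39.6), (104, 603, 138, 40.3), (106, 601, 139, 38.6), (108, 599, 138, 41.1), (110, 596, 138, 40.7), (112, 594, 139, 40.2), (114, 592, 139, 40.4), (116, 590, 139, 39.9), (118, 588, 139, 40.1), (120, 586, 139, 40.5), (122, 584, 139, 40.6)]
300 [(2, 702, 117, 40.0), (10, 691, 116, 62.5), (18, 684, 116, 61.6), (26, 677, 116, 63.0), (34, 670, 116, 62.2), (42, 665, 
[... 1384 characters left out ...]
63, 40.9), (118, 588, 63, 40.5), (120, 586, 63, 40.4), (122, 584, 63, 40.5)]
stop col319 [(0, 708, 16), (3, 697, 62), (6, 692, 77), (9, 690, 76), (12, 687, 76), (15, 685, 75), (18, 682, 78), (21, 679, 76), (24, 677, 77), (27, 674, 76), (30, 672, 71), (33, 671, 62), (36, 668, 61), (39, 667, 45), (42, 666, 18), (45, 663, 18), (48, 660, 17), (51, 657, 17), (54, 654, 18), (57, 651, 18)]
clamp bridge/jaw col 319 [(160, 536, 18), (163, 532, 17), (166, 529, 17), (169, 525, 18), (172, 531, 54), (175, 530, 61), (178, 526, 61), (181, 523, 60), (184, 519, 60), (187, 516, 62), (190, 512, 60), (193, 631, 432), (196, 506, 61), (199, 506, 72), (202, 506, 83), (205, 506, 90), (208, 503, 90), (211, 499, 91)]
```

```bash
python3 - <<'E'
from h import *
f=np.load("w3.npz");p,d=f["p"],f["d"];big=cv2.resize(p[0:225,255:385],None,fx=3,fy=2.6,interpolation=cv2.INTER_CUBIC);cv2.imwrite("pics/w3b.png",big);print(big.shape)
E
```

```text
(585, 390, 3)
```

View pics/w3b.png

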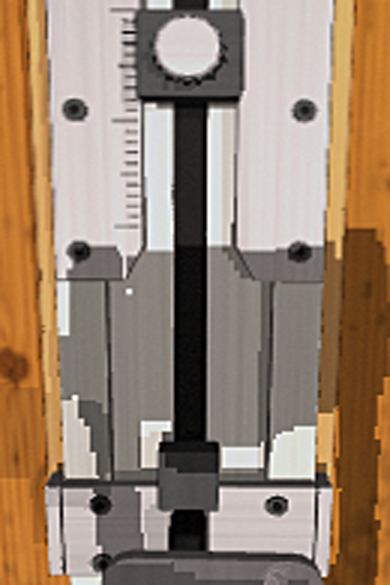

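The plate begins at world x≈599, so the jig origin is at x≈619, y≈100.2, yaw≈0. The clamp origin is at x≈493 and the stop face at x≈667, so home has its centre at about 652. The floor reads z≈25–26 and the rails 40–41, which agrees with the text. I descend into the pocket at x≈566.

>>> {"method": "servo_tool", "body": {"plan": [{"x": 0.019, "y": 0.006, "z": -0.04, "twist": 0}, {"x": 0, "y": 0, "z": -0.045, "twist": 0}, {"x": 0, "y": 0, "z": -0.045, "twist": 0}, {"x": 0, "y": 0, "z": -0.04, "twist": 0}, {"x": 0, "y": 0, "z": -0.02, "twist": 0}]}}

```text
time_s: 5.15
ee_pos: [561.8, 99.1, 98.1]
tool_rot: [179.9, 0.3, -0.1]
force: [5.4, -2.0, 23.6]
width: 29.0
finger_force: 45.9
```

>>> {"method": "servo_tool", "body": {"plan": [{"x": 0, "y": 0, "z": 0, "twist": 0}, {"x": 0, "y": 0, "z": 0, "twist": 0}]}}

```text
time_s: 5.35
ee_pos: [564.1, 99.7, 101.7]
tool_rot: [180.0, 0.1, -0.1]
force: [-0.5, -0.3, -1.7]
width: 28.5
finger_force: 44.1
```

>>> {"method": "servo_tool", "body": {"plan": [{"x": 0.002, "y": 0.0005, "z": -0.02, "twist": 0}, {"x": 0, "y": 0, "z": -0.01, "twist": 0}, {"x": 0, "y": 0, "z": 0, "twist": 0}, {"x": 0, "y": 0, "z": 0, "twist": 0}]}}

```text
time_s: 5.75
ee_pos: [566.8, 101.1, 72.2]
tool_rot: [180.0, 0.0, -0.0]
force: [0.5, 0.7, -1.9]
width: 28.2
finger_force: 44.1
```

>>> {"method": "servo_tool", "body": {"plan": [{"x": 0, "y": 0, "z": -0.003, "twist": 0}, {"x": 0, "y": 0, "z": -0.002, "twist": 0}, {"x": 0, "y": 0, "z": 0, "twist": 0}]}}

```text
time_s: 6.05
ee_pos: [567.1, 101.3, 67.1]
tool_rot: [-180.0, 0.0, -0.0]
force: [0.5, 0.3, -2.1]
width: 28.6
finger_force: 44.1
```

>>> {"method": "servo_tool", "body": {"plan": [{"x": 0, "y": -0.001, "z": -0.001, "twist": 0}, {"x": 0, "y": 0, "z": 0, "twist": 0}]}}

```text
time_s: 6.25
ee_pos: [567.1, 100.2, 66.0]
tool_rot: [180.0, 0.0, -0.0]
force: [0.3, -0.2, -1.7]
width: 28.6
finger_force: 44.1
```

>>> {"method": "servo_tool", "body": {"plan": [{"x": 0, "y": 0, "z": -0.001, "twist": 0}, {"x": 0, "y": 0, "z": 0, "twist": 0}]}}

```text
time_s: 6.45
ee_pos: [567.3, 100.3, 65.2]
tool_rot: [180.0, -0.0, -0.0]
force: [0.4, 0.2, -2.0]
width: 28.9
finger_force: 44.1
```

>>> {"method": "servo_tool", "body": {"plan": [{"x": 0, "y": 0, "z": -0.001, "twist": 0}, {"x": 0, "y": 0, "z": 0, "twist": 0}]}}

```text
time_s: 6.65
ee_pos: [567.4, 100.3, 65.0]
tool_rot: [180.0, -0.0, -0.0]
force: [-2.5, -0.3, 4.8]
width: 28.4
finger_force: 44.8
```

>>> {"method": "servo_tool", "body": {"plan": [{"x": 0, "y": 0, "z": -0.0005, "twist": 0}, {"x": 0, "y": 0, "z": 0, "twist": 0}]}}

```text
time_s: 6.85
ee_pos: [567.5, 100.3, 65.0]
tool_rot: [180.0, -0.0, -0.0]
force: [-3.7, -0.6, 7.1]
width: 28.6
finger_force: 45.0
```

The bush touches the floor at TCP z 65, as expected. I ease off slightly and slide it along.

>>> {"method": "servo_tool", "body": {"plan": [{"x": 0.004, "y": 0, "z": 0.001, "twist": 0}, {"x": 0.004, "y": 0, "z": 0, "twist": 0}, {"x": 0.004, "y": 0, "z": 0, "twist": 0}, {"x": 0.004, "y": 0, "z": 0, "twist": 0}], "force": 30}}

```text
time_s: 7.25
ee_pos: [582.6, 100.3, 65.1]
tool_rot: [180.0, 0.1, -0.0]
force: [-4.9, -0.3, 6.5]
width: 28.8
finger_force: 45.0
```

>>> {"method": "servo_tool", "body": {"plan": [{"x": 0.002, "y": 0, "z": 0, "twist": 0}, {"x": 0.002, "y": 0, "z": 0, "twist": 0}, {"x": 0.002, "y": 0, "z": 0, "twist": 0}]}}

```text
time_s: 7.55
ee_pos: [588.6, 100.3, 65.1]
tool_rot: [180.0, 0.1, -0.0]
force: [-3.4, 1.1, 5.3]
width: 28.9
finger_force: 44.6
```

>>> {"method": "servo_tool", "body": {"plan": [{"x": 0.002, "y": 0, "z": 0, "twist": 0}, {"x": 0.002, "y": 0, "z": 0, "twist": 0}]}}

```text
time_s: 7.75
ee_pos: [592.4, 100.3, 65.2]
tool_rot: [180.0, 0.2, -0.0]
force: [-6.9, -1.3, 7.8]
width: 28.7
finger_force: 45.1
```

>>> {"method": "servo_tool", "body": {"plan": [{"x": 0.002, "y": 0, "z": 0, "twist": 0}, {"x": 0.002, "y": 0, "z": 0, "twist": 0}]}}

```text
time_s: 7.95
ee_pos: [596.6, 100.4, 65.2]
tool_rot: [180.0, 0.1, -0.0]
force: [-6.5, -0.4, 8.9]
width: 28.4
finger_force: 45.1
```

>>> {"method": "servo_tool", "body": {"plan": [{"x": 0.002, "y": 0, "z": 0, "twist": 0}, {"x": 0.002, "y": 0, "z": 0, "twist": 0}]}}

```text
time_s: 8.15
ee_pos: [600.6, 100.3, 65.1]
tool_rot: [180.0, 0.1, -0.0]
force: [-6.3, -0.7, 9.1]
width: 28.6
finger_force: 45.1
```

>>> {"method": "servo_tool", "body": {"plan": [{"x": 0.002, "y": 0, "z": 0.0008, "twist": 0}, {"x": 0.003, "y": 0, "z": 0, "twist": 0}, {"x": 0.003, "y": 0, "z": 0, "twist": 0}]}}

```text
time_s: 8.45
ee_pos: [609.0, 100.3, 65.1]
tool_rot: [180.0, 0.1, -0.0]
force: [-2.0, -0.5, 2.6]
width: 28.5
finger_force: 44.6
```

>>> {"method": "servo_tool", "body": {"plan": [{"x": 0.003, "y": 0, "z": 0, "twist": 0}, {"x": 0.003, "y": 0, "z": 0, "twist": 0}, {"x": 0.003, "y": 0, "z": 0, "twist": 0}]}}

```text
time_s: 8.75
ee_pos: [618.3, 100.3, 65.1]
tool_rot: [180.0, 0.0, -0.0]
force: [-3.0, -1.0, 3.3]
width: 28.8
finger_force: 44.6
```

>>> {"method": "servo_tool", "body": {"plan": [{"x": 0.003, "y": 0, "z": 0, "twist": 0}, {"x": 0.003, "y": 0, "z": 0, "twist": 0}, {"x": 0.003, "y": 0, "z": 0, "twist": 0}]}}

```text
time_s: 9.05
ee_pos: [625.5, 100.3, 65.2]
tool_rot: [180.0, 0.3, -0.0]
force: [-10.3, -1.0, 9.2]
width: 28.6
finger_force: 45.2
```

>>> {"method": "servo_tool", "body": {"plan": [{"x": 0, "y": 0, "z": 0.0005, "twist": 0}, {"x": 0, "y": 0, "z": 0, "twist": 0}]}}

```text
time_s: 9.25
ee_pos: [625.2, 100.3, 65.3]
tool_rot: [180.0, 0.3, -0.0]
force: [-6.9, -0.8, 4.0]
width: 28.3
finger_force: 44.8
```

>>> {"method": "servo_tool", "body": {"plan": [{"x": 0.001, "y": 0, "z": 0, "twist": 0}, {"x": 0.001, "y": 0, "z": 0, "twist": 0}]}}

```text
time_s: 9.45
ee_pos: [625.7, 100.3, 65.2]
tool_rot: [180.0, 0.5, -0.0]
force: [-11.1, -1.3, 9.1]
width: 28.4
finger_force: 45.0
```

The bush is blocked at about jig x 6, well short of the stop seen at 48, so it is catching rather than home. I back off a little, lift 0.6 mm and read the wrench.

>>> {"method": "servo_tool", "body": {"plan": [{"x": -0.003, "y": 0, "z": 0, "twist": 0}, {"x": 0, "y": 0, "z": 0.0006, "twist": 0}, {"x": 0, "y": 0, "z": 0, "twist": 0}]}}

```text
time_s: 9.75
ee_pos: [625.7, 100.4, 65.3]
tool_rot: [-180.0, 0.0, -0.0]
force: [-1.1, -0.4, -3.1]
width: 28.5
finger_force: 43.9
```

```bash
python3 - <<'E'
from h import *
s=env.state();print({k:np.round(s[k],2) for k in("ee_pos","tool_rot","force","torque","width","time_s")})
E
```

```text
{'ee_pos': array([625.68, 100.36,  65.32]), 'tool_rot': array([-1.7999e+02,  4.0000e-02, -2.0000e-02]), 'force': array([-1.14, -0.42, -3.11]), 'torque': array([0.14, 0.25, 0.  ]), 'width': np.float64(28.45), 'time_s': np.float64(9.75)}
```

>>> {"method": "servo_tool", "body": {"plan": [{"x": 0.002, "y": 0, "z": 0, "twist": 0}, {"x": 0.001, "y": 0, "z": 0, "twist": 0}, {"x": 0.001, "y": 0, "z": 0, "twist": 0}]}}

```text
time_s: 10.05
ee_pos: [626.7, 100.3, 65.2]
tool_rot: [180.0, 0.5, -0.0]
force: [-10.1, 0.0, 3.6]
width: 28.6
finger_force: 44.6
```

```bash
python3 - <<'E'
from h import *
s=env.state();print({k:np.round(s[k],2) for k in("ee_pos","tool_rot","force","torque","width","time_s")})
E
```

```text
{'ee_pos': array([626.67, 100.31,  65.24]), 'tool_rot': array([ 1.8e+02,  5.3e-01, -2.0e-02]), 'force': array([-10.07,   0.02,   3.64]), 'torque': array([ 0.08,  1.79, -0.02]), 'width': np.float64(28.64), 'time_s': np.float64(10.05)}
```

The catch comes exactly where the rear of the flange passes under the plate edge. The foot has probably dragged and the bush has pitched in the pads. I back off, release so that it stands flat, and regrip lower.

>>> {"method": "servo_tool", "body": {"plan": [{"x": -0.003, "y": 0, "z": 0, "twist": 0}, {"x": -0.003, "y": 0, "z": 0, "twist": 0}, {"x": 0, "y": 0, "z": 0, "twist": 0}]}}

```text
time_s: 10.35
ee_pos: [624.8, 100.3, 65.7]
tool_rot: [-180.0, -0.1, -0.0]
force: [1.3, 1.0, -8.9]
width: 28.5
finger_force: 43.5
```

>>> {"method": "servo_tool", "body": {"plan": [{"x": 0, "y": 0, "z": 0, "twist": 0}, {"x": 0, "y": 0, "z": 0, "twist": 0}, {"x": 0, "y": 0, "z": 0, "twist": 0}, {"x": 0, "y": 0, "z": 0, "twist": 0}], "hand": 0.6}}

```text
time_s: 10.75
ee_pos: [625.2, 100.3, 67.6]
tool_rot: [-180.0, -0.1, -0.0]
force: [0.8, 0.4, -0.4]
width: 51.2
finger_force: 0.0
```

```bash
python3 - <<'E'
from h import *
s=env.state();print({k:np.round(s[k],2) for k in("ee_pos","tool_rot","force","torque","width","time_s")})
c=imaging.get_calibration("wrist");p,d=imaging.grab_frame("wrist")
big=cv2.resize(p[60:400,160:500],None,fx=1.7,fy=1.7,interpolation=cv2.INTER_CUBIC);cv2.imwrite("pics/w4.png",big);np.savez("w4.npz",p=p,d=d);np.save("w4c.npy",c,allow_pickle=True)
E
```

```text
{'ee_pos': array([625.2 , 100.29,  67.62]), 'tool_rot': array([-1.8e+02, -1.3e-01, -1.0e-02]), 'force': array([ 0.79,  0.42, -0.44]), 'torque': array([-0.01, -0.  , -0.02]), 'width': np.float64(51.25), 'time_s': np.float64(10.75)}
```

View pics/w4.png

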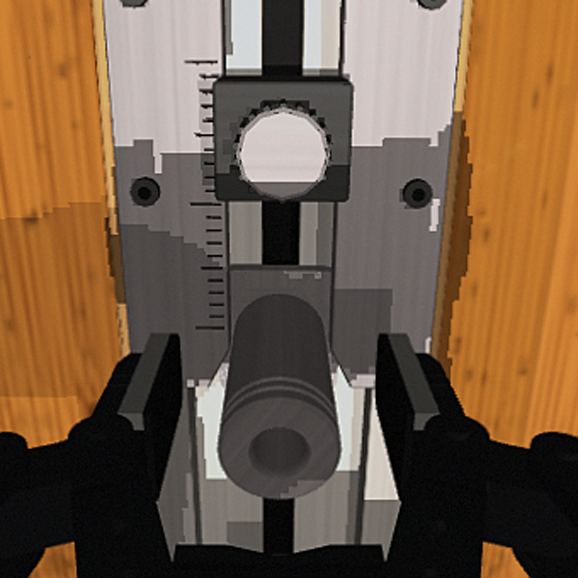

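The bush stands in the slot between the open pads, with its bore at crop (280,457). The funnel edges and the stop are clearly ahead of it. I compute where it stands and how upright it is.

```bash
python3 - <<'E'
from h import *
c=np.load("w4c.npy",allow_pickle=True).item();f=np.load("w4.npz");W=cloud(c,f["d"])
t=lambda u,v:(u/1.7+160,v/1.7+60)
print("bore top z91",plane(c,[t(280,455)],91.).round(1),"rim L/R",plane(c,[t(218,455),t(341,455)],91.).round(1))
print("flange front L/R z31",plane(c,[t(229,268),t(331,268)],31.).round(1))
print("stop front top z63",plane(c,[t(215,200),t(350,200)],63.).round(1))
print("slot edges z41",plane(c,[t(224,240),t(336,240)],41.).round(1),"drill z26",plane(c,[t(262,240),t(299,240)],26.).round(1))
u,v=t(280,290);print("flange depth z",W[int(t(245,290)[1]),int(t(245,290)[0])],"rim z",[W[int(t(a,b)[1]),int(t(a,b)[0])].round(1).tolist() for a,b in((230,455),(330,455),(280,490),(280,420))])
print("plate edge",plane(c,[t(213,387),t(370,387)],41.).round(1))
E
```

```text
bore top z91 [[613.7 100.3  91. ]] rim L/R [[613.7 115.1  91. ]
 [613.7  85.8  91. ]]
flange front L/R z31 [[637.6 116.4  31. ]
 [637.6  84.   31. ]]
stop front top z63 [[668.7 116.6  63. ]
 [668.7  82.7  63. ]]
slot edges z41 [[650.5 116.7  41. ]
 [650.5  83.7  41. ]] drill z26 [[645.3 106.   26. ]
 [645.3  94.1  26. ]]
flange depth z [630.137137   111.52448132  30.54474878] rim z [[613.5, 112.4, 90.4], [613.5, 88.4, 90.4], [602.7, 100.6, 90.2], [623.4, 100.6, 90.6]]
plate edge [[600.3 121.8  41. ]
 [600.2  71.1  41. ]]
```

The stop face is confirmed at about 668. The bush now stands with its centre at about 614, and its rim is at z 90.4, so it is upright. While held it had pitched 11 mm at the grip. I regrip low and firmly, centred on it.

>>> {"method": "servo_tool", "body": {"plan": [{"x": -0.005, "y": 0, "z": 0, "twist": 0}, {"x": -0.006, "y": 0, "z": -0.008, "twist": 0}, {"x": 0, "y": 0, "z": -0.008, "twist": 0}, {"x": 0, "y": 0, "z": -0.003, "twist": 0}, {"x": 0, "y": 0, "z": 0, "twist": 0}]}}

```text
time_s: 11.3
ee_pos: [612.0, 100.2, 46.0]
tool_rot: [180.0, 0.1, -0.0]
force: [-0.1, 0.4, -0.6]
width: 51.5
finger_force: 0.0
```

>>> {"method": "servo_tool", "body": {"plan": [{"x": 0, "y": 0, "z": 0, "twist": 0}, {"x": 0, "y": 0, "z": 0, "twist": 0}, {"x": 0, "y": 0, "z": 0, "twist": 0}, {"x": 0, "y": 0, "z": 0, "twist": 0}], "hand": 0.2, "force": 80}}

```text
time_s: 11.7
ee_pos: [613.6, 100.3, 47.8]
tool_rot: [180.0, -0.1, -0.0]
force: [0.4, -0.4, -0.8]
width: 28.3
finger_force: 78.8
```

>>> {"method": "servo_tool", "body": {"plan": [{"x": 0.002, "y": 0, "z": 0.0005, "twist": 0}, {"x": 0.002, "y": 0, "z": 0, "twist": 0}, {"x": 0.002, "y": 0, "z": 0, "twist": 0}]}}

```text
time_s: 12.0
ee_pos: [618.7, 100.4, 47.7]
tool_rot: [-180.0, 0.1, -0.0]
force: [-2.5, -0.3, 1.6]
width: 28.2
finger_force: 78.8
```

>>> {"method": "servo_tool", "body": {"plan": [{"x": 0.002, "y": 0, "z": 0, "twist": 0}, {"x": 0.002, "y": 0, "z": 0, "twist": 0}]}}

```text
time_s: 12.2
ee_pos: [623.1, 100.3, 47.8]
tool_rot: [-180.0, 0.0, -0.0]
force: [-1.2, 0.0, 0.6]
width: 28.1
finger_force: 78.8
```

>>> {"method": "servo_tool", "body": {"plan": [{"x": 0.002, "y": 0, "z": 0, "twist": 0}, {"x": 0.002, "y": 0, "z": 0, "twist": 0}]}}

```text
time_s: 12.4
ee_pos: [627.2, 100.3, 47.8]
tool_rot: [180.0, 0.0, -0.0]
force: [-0.2, -0.0, -0.4]
width: 28.3
finger_force: 78.8
```

It slides freely now.

>>> {"method": "servo_tool", "body": {"plan": [{"x": 0.002, "y": 0, "z": 0, "twist": 0}, {"x": 0.002, "y": 0, "z": 0, "twist": 0}, {"x": 0.002, "y": 0, "z": 0, "twist": 0}]}}

```text
time_s: 12.7
ee_pos: [633.2, 100.3, 47.8]
tool_rot: [180.0, -0.0, -0.0]
force: [-1.0, 0.1, -1.0]
width: 28.5
finger_force: 78.8
```

>>> {"method": "servo_tool", "body": {"plan": [{"x": 0.002, "y": 0, "z": 0, "twist": 0}, {"x": 0.002, "y": 0, "z": 0, "twist": 0}, {"x": 0.002, "y": 0, "z": 0, "twist": 0}]}}

```text
time_s: 13.0
ee_pos: [639.3, 100.3, 47.8]
tool_rot: [-180.0, -0.0, -0.0]
force: [0.0, 1.0, -1.5]
width: 28.3
finger_force: 78.8
```

>>> {"method": "servo_tool", "body": {"plan": [{"x": 0.002, "y": 0, "z": 0, "twist": 0}, {"x": 0.002, "y": 0, "z": 0, "twist": 0}]}}

```text
time_s: 13.2
ee_pos: [643.3, 100.3, 47.8]
tool_rot: [-180.0, -0.0, -0.0]
force: [0.5, -0.3, -3.3]
width: 28.6
finger_force: 78.8
```

>>> {"method": "servo_tool", "body": {"plan": [{"x": 0.001, "y": 0, "z": 0, "twist": 0}, {"x": 0.001, "y": 0, "z": 0, "twist": 0}, {"x": 0.001, "y": 0, "z": 0, "twist": 0}]}}

```text
time_s: 13.5
ee_pos: [646.1, 100.3, 47.8]
tool_rot: [-180.0, 0.0, -0.0]
force: [-0.0, 0.1, -1.9]
width: 28.7
finger_force: 78.9
```

>>> {"method": "servo_tool", "body": {"plan": [{"x": 0.001, "y": 0, "z": 0, "twist": 0}, {"x": 0.001, "y": 0, "z": 0, "twist": 0}, {"x": 0.001, "y": 0, "z": 0, "twist": 0}]}}

```text
time_s: 13.8
ee_pos: [649.1, 100.3, 47.9]
tool_rot: [-180.0, -0.0, -0.0]
force: [-0.8, -1.1, -1.8]
width: 28.3
finger_force: 78.9
```

>>> {"method": "servo_tool", "body": {"plan": [{"x": 0.001, "y": 0, "z": 0, "twist": 0}, {"x": 0.0005, "y": 0, "z": 0, "twist": 0}]}}

```text
time_s: 14.0
ee_pos: [650.7, 100.3, 47.9]
tool_rot: [-180.0, -0.0, -0.0]
force: [-0.1, -0.7, -2.6]
width: 28.6
finger_force: 78.9
```

>>> {"method": "servo_tool", "body": {"plan": [{"x": 0.0005, "y": 0, "z": 0, "twist": 0}, {"x": 0.0005, "y": 0, "z": 0, "twist": 0}]}}

```text
time_s: 14.2
ee_pos: [651.6, 100.3, 47.9]
tool_rot: [-180.0, 0.0, -0.0]
force: [0.0, 0.6, -2.7]
width: 28.3
finger_force: 78.9
```

>>> {"method": "servo_tool", "body": {"plan": [{"x": 0.0005, "y": 0, "z": 0, "twist": 0}, {"x": 0.0005, "y": 0, "z": 0, "twist": 0}]}}

```text
time_s: 14.4
ee_pos: [652.6, 100.3, 47.9]
tool_rot: [-180.0, 0.0, -0.0]
force: [-0.0, 0.6, -2.8]
width: 28.4
finger_force: 78.9
```

>>> {"method": "servo_tool", "body": {"plan": [{"x": 0.0005, "y": 0, "z": -0.0003, "twist": 0}, {"x": 0.0005, "y": 0, "z": 0, "twist": 0}]}}

```text
time_s: 14.6
ee_pos: [652.8, 100.3, 47.8]
tool_rot: [180.0, 0.1, -0.0]
force: [-4.4, -0.0, 1.6]
width: 28.4
finger_force: 78.9
```

>>> {"method": "servo_tool", "body": {"plan": [{"x": 0.0005, "y": 0, "z": 0, "twist": 0}, {"x": 0.0005, "y": 0, "z": 0, "twist": 0}]}}

```text
time_s: 14.8
ee_pos: [652.9, 100.3, 47.8]
tool_rot: [180.0, 0.3, -0.0]
force: [-7.3, -0.4, 5.7]
width: 28.7
finger_force: 78.8
```

>>> {"method": "servo_tool", "body": {"plan": [{"x": 0.0005, "y": 0, "z": 0, "twist": 0}, {"x": 0, "y": 0, "z": 0, "twist": 0}]}}

```text
time_s: 15.0
ee_pos: [652.8, 100.4, 47.8]
tool_rot: [180.0, 0.3, -0.0]
force: [-7.8, -0.5, 5.0]
width: 28.3
finger_force: 78.9
```

The stop is felt at TCP x 652.8, as predicted. I release, rise, and go to the clamp grip.

>>> {"method": "servo_tool", "body": {"plan": [{"x": -0.0005, "y": 0, "z": 0, "twist": 0}, {"x": 0, "y": 0, "z": 0, "twist": 0}, {"x": 0, "y": 0, "z": 0, "twist": 0}, {"x": 0, "y": 0, "z": 0, "twist": 0}], "hand": 0.6}}

```text
time_s: 15.4
ee_pos: [655.4, 100.3, 48.0]
tool_rot: [-180.0, -0.1, -0.0]
force: [0.6, 0.3, 0.4]
width: 51.2
finger_force: 0.0
```

>>> {"method": "servo_tool", "body": {"plan": [{"x": 0, "y": 0, "z": 0.03, "twist": 0}, {"x": 0, "y": 0, "z": 0.04, "twist": 0}, {"x": 0, "y": 0, "z": 0.02, "twist": 0}, {"x": -0.03, "y": 0, "z": 0, "twist": 0}, {"x": -0.04, "y": 0, "z": 0, "twist": 0}]}}

```text
time_s: 15.9
ee_pos: [587.0, 100.2, 140.0]
tool_rot: [-180.0, -0.4, -0.0]
force: [-1.1, 0.3, -0.5]
width: 51.2
finger_force: 0.0
```

>>> {"method": "servo_tool", "body": {"plan": [{"x": -0.045, "y": 0, "z": 0, "twist": 0}, {"x": -0.04, "y": 0, "z": 0, "twist": 0}, {"x": -0.004, "y": 0, "z": 0, "twist": 0}, {"x": 0, "y": 0, "z": 0, "twist": 0}, {"x": 0, "y": 0, "z": 0, "twist": 0}]}}

```text
time_s: 16.4
ee_pos: [497.7, 100.3, 138.7]
tool_rot: [-180.0, -0.2, -0.0]
force: [-0.7, -0.3, 0.7]
width: 51.5
finger_force: 0.0
```

```bash
python3 - <<'E'
from h import *
s=env.state();print({k:np.round(s[k],2) for k in("ee_pos","force","width","time_s")})
c=imaging.get_calibration("wrist");p,d=imaging.grab_frame("wrist");W=cloud(c,d);np.savez("w5.npz",p=p,d=d)
for col in (280,300,316,320,326):
    print(col,[(v,int(W[v,col,0]),int(W[v,col,1]),round(float(W[v,col,2]))) for v in range(100,400,10) if 28<W[v,col,2]<100])
m=(W[...,2]>86)&(W[...,2]<94)&(W[...,0]>470)&(W[...,0]<520)&(abs(W[...,1]-100)<12);q=W[m];print("grip top",len(q),q.mean(0),np.percentile(q,[2,98],axis=0)) if m.any() else 0
m=(W[...,2]>86)&(W[...,2]<95)&(W[...,0]>630)&(W[...,0]<680)&(abs(W[...,1]-100)<20);q=W[m];print("bush top",len(q),q.mean(0),np.percentile(q,[2,98],axis=0)) if m.any() else 0
E
```

```text
{'ee_pos': array([497.7 , 100.32, 138.75]), 'force': array([-0.69, -0.31,  0.72]), 'width': np.float64(51.5), 'time_s': np.float64(16.4)}
280 [(110, 561, 130, 29), (120, 554, 130, 31), (130, 547, 130, 33), (140, 540, 131, 34), (150, 534, 131, 37), (160, 527, 131, 38), (170, 521, 131, 40), (180, 514, 131, 41), (190, 510, 130, 52), (200, 502, 130, 51), (210, 494, 131, 50), (220, 488, 131, 51), (230, 480, 131, 51), (240, 472, 131, 51)]
300 [(190, 509, 116, 51), (200, 502, 116, 52), (210, 495, 117, 51), (220, 488, 117, 51), (230, 480, 117, 51), (240, 472, 117, 51)]
316 [(160, 530, 105, 51), (170, 526, 105, 61), (180, 519, 105, 62), (190, 512, 105, 61), (200, 505, 105, 61), (210, 505, 105, 77), (220, 503, 105, 90), (230, 497, 105, 91), (240, 491, 105, 92), (250, 485, 105, 91)]
320 [(160, 530, 103, 51), (170, 526, 103, 61), (180, 519, 103, 61), (190, 513, 103, 61), (200, 505, 103, 60), (210, 505, 102, 78), (220, 504, 102, 90), (230, 498, 102, 92), (240, 492, 102, 92), (250, 484, 102, 91)]
326 [(160, 530, 99, 52), (170, 526, 99, 62), (180, 519, 99, 62), (190, 513, 99, 62), (200, 505, 99, 59), (210, 505, 99, 78), (220, 504, 99, 90), (230, 497, 99, 91), (240, 491, 99, 90), (250, 485, 99, 91), (370, 335, 98, 32), (380, 336, 98, 44)]
grip top 823 [494.21376203 101.28934721  90.38155049] [[481.37118516  95.77486942  87.19455166]
 [505.48613894 107.07546842  92.17366436]]
```

The grip is at (493,101), its top at z 91 and the bridge at z 51, all consistent. I descend and take hold.

>>> {"method": "servo_tool", "body": {"plan": [{"x": -0.003, "y": 0.0005, "z": -0.025, "twist": 0}, {"x": -0.002, "y": 0, "z": -0.03, "twist": 0}, {"x": 0, "y": 0, "z": -0.017, "twist": 0}, {"x": 0, "y": 0, "z": 0, "twist": 0}, {"x": 0, "y": 0, "z": 0, "twist": 0}]}}

```text
time_s: 16.95
ee_pos: [492.0, 100.8, 65.9]
tool_rot: [-180.0, -0.0, -0.0]
force: [1.2, 0.0, 0.9]
width: 51.4
finger_force: 0.0
```

>>> {"method": "servo_tool", "body": {"plan": [{"x": 0, "y": 0, "z": 0, "twist": 0}, {"x": 0, "y": 0, "z": 0, "twist": 0}, {"x": 0, "y": 0, "z": 0, "twist": 0}, {"x": 0, "y": 0, "z": 0, "twist": 0}, {"x": 0, "y": 0, "z": 0, "twist": 0}], "hand": 0.05, "force": 60}}

```text
time_s: 17.45
ee_pos: [491.9, 100.7, 67.0]
tool_rot: [180.0, -0.2, -0.0]
force: [-0.6, -0.7, 6.0]
width: 10.9
finger_force: 60.1
```

>>> {"method": "servo_tool", "body": {"plan": [{"x": 0.004, "y": 0, "z": 0, "twist": 0}, {"x": 0.006, "y": 0, "z": 0, "twist": 0}, {"x": 0.008, "y": 0, "z": 0, "twist": 0}, {"x": 0.008, "y": 0, "z": 0, "twist": 0}, {"x": 0.008, "y": 0, "z": 0, "twist": 0}]}}

```text
time_s: 17.95
ee_pos: [523.1, 100.5, 67.0]
tool_rot: [180.0, 0.3, -0.0]
force: [-8.9, -2.5, 14.5]
width: 11.5
finger_force: 61.4
```

>>> {"method": "servo_tool", "body": {"plan": [{"x": 0.008, "y": 0, "z": 0, "twist": 0}, {"x": 0.008, "y": 0, "z": 0, "twist": 0}, {"x": 0.008, "y": 0, "z": 0, "twist": 0}, {"x": 0.008, "y": 0, "z": 0, "twist": 0}, {"x": 0.006, "y": 0, "z": 0, "twist": 0}]}}

```text
time_s: 18.45
ee_pos: [561.3, 100.2, 67.1]
tool_rot: [179.9, 0.3, -0.0]
force: [-8.3, -3.6, 13.2]
width: 10.7
finger_force: 61.1
```

>>> {"method": "servo_tool", "body": {"plan": [{"x": 0.005, "y": 0, "z": 0, "twist": 0}, {"x": 0.004, "y": 0, "z": 0, "twist": 0}, {"x": 0.003, "y": 0, "z": 0, "twist": 0}, {"x": 0.002, "y": 0, "z": 0, "twist": 0}, {"x": 0, "y": 0, "z": 0, "twist": 0}]}}

```text
time_s: 18.95
ee_pos: [575.5, 100.2, 67.1]
tool_rot: [179.9, 0.2, -0.0]
force: [-6.8, -1.6, 11.1]
width: 10.7
finger_force: 61.0
```

```bash
python3 - <<'E'
from h import *
s=env.state();print({k:np.round(s[k],2) for k in("ee_pos","force","width","time_s")})
c=imaging.get_calibration("wrist");p,d=imaging.grab_frame("wrist");W=cloud(c,d);np.savez("w6.npz",p=p,d=d)
m=(W[...,2]>87)&(W[...,2]<94)&(W[...,0]>615)&(W[...,0]<690)&(abs(W[...,1]-100)<20);q=W[m];print("bush top",len(q),q.mean(0),np.percentile(q,[2,98],axis=0))
m=(W[...,2]>59)&(W[...,2]<64)&(W[...,0]>560)&(W[...,0]<650)&(abs(W[...,1]-100)<9);q=W[m];print("jaw top",len(q),np.percentile(q,[2,98],axis=0))
E
```

```text
{'ee_pos': array([575.54, 100.18,  67.08]), 'force': array([-6.79, -1.56, 11.1 ]), 'width': np.float64(10.71), 'time_s': np.float64(18.95)}
bush top 5781 [653.39260723 100.72630974  89.78216055] [[639.50577498  87.21959912  87.97949879]
 [666.53103633 114.21183642  91.21851609]]
jaw top 2312 [[588.68940066  91.32981661  59.58296911]
 [614.45419108 108.58993421  62.83516384]]
```

The bush is still home at 653 and the jaw face is near 615, so about 23 mm remain. I close it gently.

>>> {"method": "servo_tool", "body": {"plan": [{"x": 0.004, "y": 0, "z": 0, "twist": 0}, {"x": 0.005, "y": 0, "z": 0, "twist": 0}, {"x": 0.004, "y": 0, "z": 0, "twist": 0}, {"x": 0.002, "y": 0, "z": 0, "twist": 0}, {"x": 0.001, "y": 0, "z": 0, "twist": 0}]}}

```text
time_s: 19.5
ee_pos: [591.2, 100.0, 67.0]
tool_rot: [179.9, 0.2, -0.0]
force: [-8.6, -4.0, 11.9]
width: 10.9
finger_force: 61.0
```

>>> {"method": "servo_tool", "body": {"plan": [{"x": 0.001, "y": 0, "z": 0, "twist": 0}, {"x": 0.001, "y": 0, "z": 0, "twist": 0}, {"x": 0.001, "y": 0, "z": 0, "twist": 0}]}}

```text
time_s: 19.8
ee_pos: [594.0, 100.0, 67.1]
tool_rot: [179.9, 0.2, -0.0]
force: [-8.5, -2.4, 12.2]
width: 10.5
finger_force: 61.0
```

>>> {"method": "servo_tool", "body": {"plan": [{"x": 0.001, "y": 0, "z": 0, "twist": 0}, {"x": 0.001, "y": 0, "z": 0, "twist": 0}]}}

```text
time_s: 20.0
ee_pos: [595.9, 100.0, 67.0]
tool_rot: [179.9, 0.3, -0.0]
force: [-8.0, -3.3, 10.8]
width: 10.7
finger_force: 61.0
```

>>> {"method": "servo_tool", "body": {"plan": [{"x": 0.0005, "y": 0, "z": 0, "twist": 0}, {"x": 0.0005, "y": 0, "z": 0, "twist": 0}]}}

```text
time_s: 20.2
ee_pos: [597.0, 100.0, 67.1]
tool_rot: [179.9, 0.2, -0.0]
force: [-8.5, -3.7, 11.7]
width: 11.0
finger_force: 61.0
```

>>> {"method": "servo_tool", "body": {"plan": [{"x": 0.0005, "y": 0, "z": 0, "twist": 0}, {"x": 0.0005, "y": 0, "z": 0, "twist": 0}]}}

```text
time_s: 20.4
ee_pos: [598.0, 100.0, 67.1]
tool_rot: [179.9, 0.2, -0.0]
force: [-7.6, -2.7, 11.4]
width: 10.8
finger_force: 61.0
```

>>> {"method": "servo_tool", "body": {"plan": [{"x": 0.0005, "y": 0, "z": 0, "twist": 0}, {"x": 0.0005, "y": 0, "z": 0, "twist": 0}]}}

```text
time_s: 20.6
ee_pos: [598.9, 100.0, 67.1]
tool_rot: [179.9, 0.2, -0.0]
force: [-7.8, -2.9, 11.2]
width: 11.1
finger_force: 61.0
```

>>> {"method": "servo_tool", "body": {"plan": [{"x": 0.0005, "y": 0, "z": 0, "twist": 0}, {"x": 0.0005, "y": 0, "z": 0, "twist": 0}]}}

```text
time_s: 20.8
ee_pos: [599.2, 100.0, 67.1]
tool_rot: [179.9, 0.4, -0.0]
force: [-10.4, -3.2, 14.1]
width: 10.7
finger_force: 61.3
```

Contact is felt at TCP x≈599. I build up the nip in half-millimetre steps.

>>> {"method": "servo_tool", "body": {"plan": [{"x": 0.0005, "y": 0, "z": 0, "twist": 0}, {"x": 0.0005, "y": 0, "z": 0, "twist": 0}, {"x": 0, "y": 0, "z": 0, "twist": 0}]}}

```text
time_s: 21.1
ee_pos: [599.2, 100.0, 67.0]
tool_rot: [179.9, 0.5, -0.0]
force: [-11.9, -3.8, 15.8]
width: 10.7
finger_force: 61.6
```

>>> {"method": "servo_tool", "body": {"plan": [{"x": 0.0005, "y": 0, "z": 0, "twist": 0}, {"x": 0.0005, "y": 0, "z": 0, "twist": 0}, {"x": 0, "y": 0, "z": 0, "twist": 0}]}}

```text
time_s: 21.4
ee_pos: [599.2, 100.0, 67.0]
tool_rot: [179.9, 0.6, -0.0]
force: [-15.3, -3.4, 17.6]
width: 11.0
finger_force: 61.9
```

>>> {"method": "servo_tool", "body": {"plan": [{"x": 0.0005, "y": 0, "z": 0, "twist": 0}, {"x": 0.0005, "y": 0, "z": 0, "twist": 0}, {"x": 0, "y": 0, "z": 0, "twist": 0}]}}

```text
time_s: 21.7
ee_pos: [599.3, 100.0, 67.0]
tool_rot: [179.9, 0.8, -0.0]
force: [-17.8, -3.9, 19.5]
width: 10.6
finger_force: 62.1
```

>>> {"method": "servo_tool", "body": {"plan": [{"x": 0.0005, "y": 0, "z": 0, "twist": 0}, {"x": 0.0005, "y": 0, "z": 0, "twist": 0}, {"x": 0, "y": 0, "z": 0, "twist": 0}]}}

```text
time_s: 22.0
ee_pos: [599.3, 100.0, 67.0]
tool_rot: [179.9, 0.9, -0.0]
force: [-20.6, -3.7, 20.5]
width: 10.8
finger_force: 62.5
```

>>> {"method": "servo_tool", "body": {"plan": [{"x": 0.0005, "y": 0, "z": 0, "twist": 0}, {"x": 0.0005, "y": 0, "z": 0, "twist": 0}, {"x": 0, "y": 0, "z": 0, "twist": 0}]}}

```text
time_s: 22.3
ee_pos: [599.4, 100.0, 67.0]
tool_rot: [179.9, 1.0, -0.0]
force: [-21.2, -3.4, 23.0]
width: 11.0
finger_force: 62.9
```

>>> {"method": "servo_tool", "body": {"plan": [{"x": 0.0005, "y": 0, "z": 0, "twist": 0}, {"x": 0, "y": 0, "z": 0, "twist": 0}]}}

```text
time_s: 22.5
ee_pos: [599.4, 100.0, 67.0]
tool_rot: [179.9, 1.1, -0.0]
force: [-23.0, -4.2, 24.3]
width: 10.7
finger_force: 63.0
```

About 15 N now bears on the bush. I open, rise clear and check.

>>> {"method": "servo_tool", "body": {"plan": [{"x": 0, "y": 0, "z": 0, "twist": 0}, {"x": 0, "y": 0, "z": 0, "twist": 0}, {"x": 0, "y": 0, "z": 0, "twist": 0}, {"x": 0, "y": 0, "z": 0, "twist": 0}], "hand": 0.6}}

```text
time_s: 22.9
ee_pos: [607.3, 100.9, 65.3]
tool_rot: [-180.0, -0.0, -0.0]
force: [-0.1, -0.0, 0.7]
width: 50.9
finger_force: 0.0
```

>>> {"method": "servo_tool", "body": {"plan": [{"x": 0, "y": 0, "z": 0.02, "twist": 0}, {"x": 0, "y": 0, "z": 0.04, "twist": 0}, {"x": -0.01, "y": 0, "z": 0.04, "twist": 0}, {"x": -0.01, "y": 0, "z": 0.03, "twist": 0}, {"x": 0, "y": 0, "z": 0, "twist": 0}]}}

```text
time_s: 23.4
ee_pos: [590.4, 101.2, 201.8]
tool_rot: [-180.0, -0.6, 0.0]
force: [0.2, 0.2, 0.3]
width: 51.0
finger_force: 0.0
```

>>> {"method": "servo_tool", "body": {"plan": [{"x": 0, "y": 0, "z": 0, "twist": 0}, {"x": 0, "y": 0, "z": 0, "twist": 0}, {"x": 0, "y": 0, "z": 0, "twist": 0}]}}

```text
time_s: 23.7
ee_pos: [586.0, 100.7, 193.3]
tool_rot: [180.0, 0.2, -0.0]
force: [-0.1, -0.7, 0.2]
width: 51.3
finger_force: 0.0
```

```bash
python3 - <<'E'
from h import *
s=env.state();print({k:np.round(s[k],2) for k in("ee_pos","force","width","time_s")})
c=imaging.get_calibration("wrist");p,d=imaging.grab_frame("wrist");W=cloud(c,d)
m=(W[...,2]>87)&(W[...,2]<94)&(W[...,0]>632)&(W[...,0]<690)&(abs(W[...,1]-100)<20);q=W[m];print("bush top",len(q),q.mean(0),np.percentile(q,[2,98],axis=0)); A=np.c_[q[:,:2],np.ones(len(q))];print("tilt",np.linalg.lstsq(A,q[:,2],rcond=None)[0][:2])
m=(W[...,2]>59)&(W[...,2]<64)&(W[...,0]>580)&(W[...,0]<660)&(abs(W[...,1]-100)<9);q=W[m];print("jaw top",len(q),np.percentile(q,[2,98],axis=0))
cv2.imwrite("pics/fin.png",cv2.resize(p[100:400,160:500],None,fx=1.7,fy=1.7))
E
```

```text
{'ee_pos': array([585.98, 100.71, 193.31]), 'force': array([-0.1 , -0.66,  0.19]), 'width': np.float64(51.27), 'time_s': np.float64(23.7)}
bush top 1336 [653.18266779 100.76235714  89.77194978] [[639.64784763  87.32497778  87.83337657]
 [666.43981383 114.29718131  91.27106209]]
tilt [0.00485142 0.00356984]
jaw top 695 [[612.83843345  91.58994747  59.53326328]
 [647.28178818 108.54592511  62.68136084]]
```

View pics/fin.png

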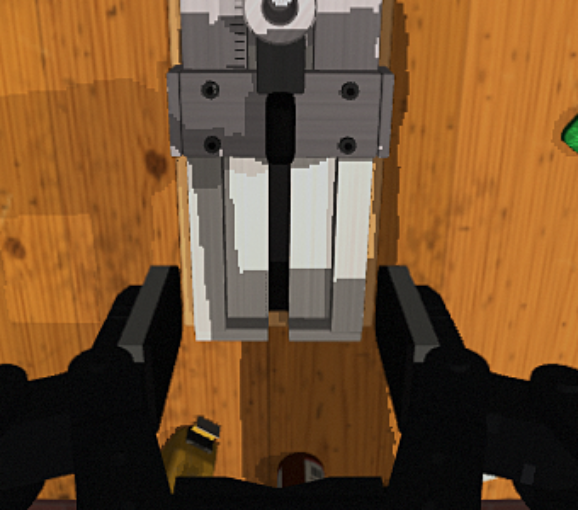

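The bush is upright at jig x≈34, the jaw is against it at crop (280,40), and the gripper is clear. I hand it in.

```bash
python3 -c "
from rig import ticket
print(ticket.sign_off())"
```

```text
the job is handed in; nothing more can be done
None
```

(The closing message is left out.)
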